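# Read the serial label of a camera unit with the contact reader

## Task

Take the label reader out of its pocket holder and read the serial label on the tilted camera: set the reader's sprung hood squarely on the label, centred and with its long side along the label's long side, press until the hood has clearly given a few millimetres, and hold it there still for two seconds, gently enough that neither the camera nor its unit shifts. Then set the reader gently back, upright and fully home in its holder, let go of it, and leave everything else on the bench where it is.

Things in the scene. Friction and masses are not known exactly. Their poses are not given: they have to be found in the camera images.
- reader: stick-shaped contact label reader, 140 mm long, 180 to 340 g, standing mouth down in the holder. Origin at the centre of its mouth (rim of the hood when it is out), z along the stick from mouth to top, y along the mouth's long side. Sprung rubber hood 34 (x) by 50 (y) mm, z 0 to 14; grey head 44 by 62 mm, z 14 to 40, then 36 by 46 mm to z 53; white grip from there to z 140
- grip (a point): point inside the upper part of the reader's straight grip, 115 mm above the mouth, axes as the reader's. The grip is 30 (x) by 34 (y) mm, from 62 mm below to 25 mm above this point. Half a turn of the reader about z makes no difference to reading or stowing
- hood (a joint): how far the hood is pushed in, m: 0 = fully out, 0.009 = stop. The spring takes 4.5 N before it gives at all, then 0.6 N more per mm (about 5.7 N at 2 mm, 9.9 N at the stop; beyond the stop it is rigid). It reads with the hood 2 mm in or more. Standing in the holder the hood is out
- mouth (a point): centre of the rim of the hood, in the hood's frame (axes as the reader's); it moves with the hood
- holder: black pocket on a steel foot plate 100 (x) by 120 (y) by 6 mm. Origin at the centre of the underside, z up. Pocket floor at z 6 mm, on which the hood stands; inside 54 (x) by 72 (y) mm, walls to z 44 mm, flared lip to z 54 mm. Screwed to the bench. The reader stands with its long side along the pocket's long side
- unit: camera unit to be read, 2.6 kg, loose on the bench: steel foot plate 150 by 130 mm, black and white turntable rings 156 mm across at z 52 to 70 mm, green round board, and two upright cheeks (outside 92 mm apart in y, to z 178 mm) that carry the tilting camera on a horizontal axis along y at z 165 mm. Origin at the centre of the underside; x is the way the lens looks, y along the tilt axis
- bracket (a point): point on the floor of the camera's aluminium clamp bracket, straight behind the middle of the label. z is the label's outward normal (0.4 to 0.7 rad from vertical, leaning to the unit's -x side), y the label's long direction, x the lens direction. The flat face with the label stands anywhere from 58 to 79 mm out along z from this point: not measured, to be felt or seen
- tilt_axis (a point): middle of the camera's tilt axis, axes as the bracket's. The grey camera block is clamped in the bracket's slots at any depth; its label face is 92 (x) by 62 (y) mm, from x -52 to 40 mm of this point; the white label with black bars, 26 (x) by 46 (y) mm, is centred at x -28, y 0. The hinge is held by friction only and gives way to a push of about 15 N on the label
- bare_unit: sister unit without a camera: same foot, rings and cheeks (178 mm high). Origin at the centre of the underside
- can: spray can, 53 mm across, 180 mm high; origin at the centre of the underside
- cards: block of white cards 70 by 90 by 55 mm; origin at the centre of the underside
- supply_a: black power supply 110 by 60 by 35 mm; origin at the centre of the underside
- supply_b: black power supply like supply_a
- board: green circuit board 100 by 80 mm on feet, 22 mm high; origin at the centre of the underside
- driver: screwdriver lying flat, 190 mm long; origin at the middle of its length
There are look-alikes about, which are no part of the job. Leave any green or orange look-alike of the reader alone.

How it is judged:
By the outcome, as a careful person would: the job done as asked, in the order asked, and still so for the second after the job is handed in, with the robot touching nothing.
It also fails if it takes over 51 s, if anything falls off the work surface, if the arm or the gripper's body presses on something with over 40 N, if the wrist force passes 120 N, or if a joint passes its speed limit or range.

## Robot

A 7-joint arm with a two-finger parallel gripper is mounted at the origin on the work surface. World frame = base frame: x ahead of the robot, y to its left, z up, the work surface at z = 0. Lengths are in m, angles in rad, forces in N, time in s.
With the tool pointing down it reaches from about 0.4 to 0.85 m from the base axis. Payload 4.5 kg.
Tool frame: the origin (TCP) lies at the very end of the fingers, on their centre line; the grasp point (between the pads) lies 19 mm behind it (r.pinch_z is the distance from the TCP to the grasp point, in m); z points along the fingers, y is the line along which they close (so a half turn about z gives the same grasp; the last joint's range is limited). The gripper opens to 88 mm and grips with 3 to 60 N. Pads are 18 mm wide; open, the fingers measure 123 mm over their backs; the gripper's body (75 mm by 187 mm) begins 45 mm behind the grasp point.
Start: joints at [-1.253, 0.689, -0.195, 1.565, 0.157, 0.902, -0.215], TCP at [0.175, 0.6, 0.239] pointing down, gripper open.
Joint ranges: [-3.01, 3.01], [-0.46, 2.08], [-1.47, 1.51], [0.13, 2.56], [-1, 4.14], [0.04, 2.09], [-2.66, 2.66]. Speed limits (rad/s): [2.57, 2.57, 3.14, 3.14, 3.14, 3.14, 3.14].

## Interface

Orientations are given as a unit quaternion [x, y, z, w].
In Python, from plant import r, cams gives the robot as it stands.
- The arm moves only by the shell command python3 -m pendant 'ROWS' [FORCE]. ROWS is JSON, a list of rows, each a list of 3 entries, a list of its own where there are three numbers: the closure, from -1 (fully open) to 1 (shut), then the shift along the tool's x, y, z in mm, then the turn, a rotation vector about the tool's x, y, z in degrees. A call has 1 to 8 rows; each row shifts and turns the commanded pose from where the row before left it, along the tool's axes as they then stand; what a row does not reach is not made up. A row lasts 1/8 s, in which the tool goes at most 62.5 mm and 10.7 degrees, less where a joint would pass 70% of its speed; a pose out of reach is approached as far as the arm can. A call with a gripper value outside its range is refused whole. The fingers move at their own pace and stop on an object; FORCE is the grip in N (left out, the last holds). Time passes only in rows, so rows that do not move let the fingers close. It gives the time, the measured TCP pose, the force, the opening and the grip force at its end, in the units of the state.
- r.get_state(): the state, without advancing time (a new reading comes with each control period).
- cams.snapshot(name): name is "scene" or "top" or "wrist"; returns a dict with "img" (400x640x3 uint8, red, green, blue), "camera_matrix" (3x3 intrinsics, pixels), "D" ([k1, k2, p1, p2, k3] as OpenCV has them; the pictures are not rectified), "camera_from_world" (4x4, takes a point from world to camera coordinates); the wrist camera has in their place "tool_from_camera" (4x4, takes a point from camera to tool coordinates, whose origin is the TCP and whose axes are the flange's). Camera axes: x right, y up, looking along -z (the intrinsics and any distortion apply to the point x, -y, -z); pixel columns grow to the right and rows downward; lengths in m; the calibration is good to about 2 mm. A picture is of the moment at which its call begins: read the wrist's pose just before it. There is no depth.
- r.finish_job(): hands the job in; it is judged then, once.
The state is a dict: "clock": time; "q": joint angles; "qd": joint speeds; "joint_torque": joint torques, N m; "tool_pos": TCP position; "eef_rot": TCP orientation; "contact_force": force on the tool from outside, world axes, zero at the start; "moment": the same for the moment, N m; "opening": opening from 0.0 (shut) to 1.0 (fully open); "finger_force": force on a finger pad.
Only numpy, scipy, OpenCV 4.12 (cv2) and the standard library are available. Lean on these libraries where they do the work, as an engineer would, in place of code of your own. Each camera call takes 0.05 s, during which the arm holds its last target. There are 200 camera calls.

## Working session

There is one attempt and no reset: what is moved stays moved. The work goes in short steps, Python scripts to look and compute and a shell command to move; the robot and the scene stay as the last step left them, time stands still between calls to the robot, and variables do not carry over. Pictures are saved under pics/ and viewed, at most 10 in all, crops included, and the job is handed in when it is done.

```bash
ls; mkdir -p pics
cat > s.py <<'E'
import numpy as np,cv2
from plant import r,cams
for n in ("scene","top"):
    s=cams.snapshot(n); np.save(f"pics/{n}.npy",s,allow_pickle=True)
    cv2.imwrite(f"pics/{n}.png",s["img"][:,:,::-1])
    print(n,s["camera_matrix"],s["D"],s["camera_from_world"])
st=r.get_state();print(st);print(r.pinch_z)
E
python3 s.py
```

```text
pics
scene [[415.90528584   0.         323.30534491]
 [  0.         415.90528584 201.01808934]
 [  0.           0.           1.        ]] [0.01804939 0.         0.         0.         0.        ] [[ 0.47685695  0.8789366   0.00882654 -0.27182976]
 [-0.72178009  0.38582311  0.57460772  0.31234149]
 [ 0.50163827 -0.28037651  0.81838137 -1.73015026]
 [ 0.          0.          0.          1.        ]]
top [[410.40925503   0.         312.35585215]
 [  0.         410.40925503 200.98892437]
 [  0.           0.           1.        ]] [-0.037519  0.        0.        0.        0.      ] [[ 0.01951824 -0.99980858  0.00135836  0.00822387]
 [ 0.97817148  0.01937694  0.20689391 -0.57167676]
 [-0.20688062 -0.0027095   0.97836244 -1.15942919]
 [ 0.          0.          0.          1.        ]]
{'clock': 0.1, 'q': array([-1.25316091,  0.6898653 , -0.19451302,  1.56622382,  0.15731464,
        0.90251269, -0.21511244]), 'qd': array([ 0.00116742, -0.00120464,  0.00123869, -0.00303455, -0.00050004,
        0.00087978,  0.00197371]), 'joint_torque': array([-3.07260139e-03, -5.28502285e+01, -1.27135266e+00, -1.53838384e+01,
       -5.25155605e-02,  1.97683257e-03,  4.39786072e-05]), 'tool_pos': array([0.17491772, 0.59944011, 0.23801611]), 'eef_rot': array([ 1.41409333e-01,  9.89950881e-01, -8.07504120e-04, -4.52426337e-05]), 'contact_force': array([-0.27197047,  0.02223455,  0.0844144 ]), 'moment': array([-0.00655353, -0.00827161, -0.00883605]), 'finger_force': 0.0, 'opening': 0.9999562538016317}
0.0187
```

View pics/scene.png

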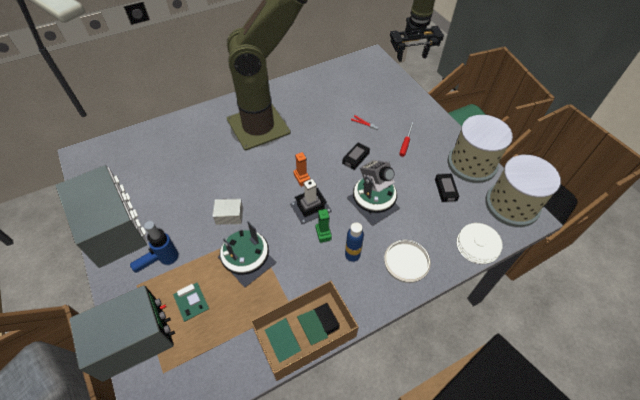

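View pics/top.png

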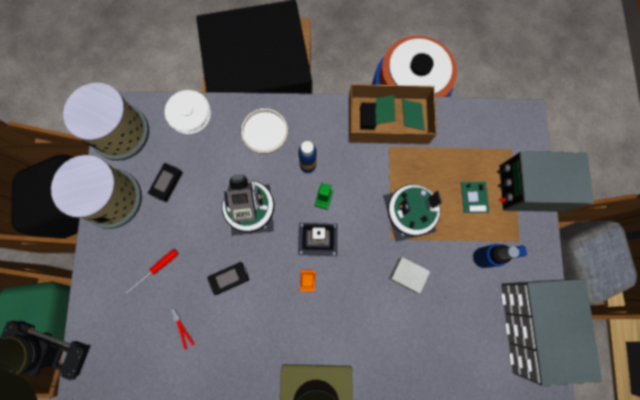

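Scene: the white reader stands in the black holder at scene (310,190) and top (319,235). The camera unit is at scene (375,185) and top (247,205), with its lens toward image-up (+x). The green and orange look-alikes sit beside the holder.

```bash
cat > h.py <<'E'
import numpy as np,cv2
from scipy.spatial.transform import Rotation as R
def load(n): return np.load(f"pics/{n}.npy",allow_pickle=True).item()
def cfw(s):
    if "camera_from_world" in s: return s["camera_from_world"]
    T=np.eye(4);T[:3,:3]=R.from_quat(s["q"]).as_matrix();T[:3,3]=s["p"]
    return np.linalg.inv(T@s["tool_from_camera"])
def ray(s,uv):
    u=cv2.undistortPoints(np.float64([[uv]]),s["camera_matrix"],np.float64(s["D"]))[0,0]
    T=np.linalg.inv(cfw(s)); d=T[:3,:3]@[u[0],-u[1],-1]; return T[:3,3],d/np.linalg.norm(d)
def onz(s,uv,z):
    o,d=ray(s,uv); return o+d*(z-o[2])/d[2]
def tri(*rs):
    A=sum(np.eye(3)-np.outer(d,d) for o,d in rs); b=sum((np.eye(3)-np.outer(d,d))@o for o,d in rs)
    p=np.linalg.solve(A,b); return p,[np.linalg.norm((np.eye(3)-np.outer(d,d))@(p-o)) for o,d in rs]
def proj(s,p):
    c=cfw(s)@np.append(p,1); return cv2.projectPoints(np.float64([[c[0],-c[1],-c[2]]]),np.zeros(3),np.zeros(3),s["camera_matrix"],np.float64(s["D"]))[0][0,0]
def snap(n):
    from plant import r,cams
    st=r.get_state(); s=cams.snapshot("wrist"); s["p"]=st["tool_pos"]; s["q"]=st["eef_rot"]
    np.save(f"pics/{n}.npy",s,allow_pickle=True); cv2.imwrite(f"pics/{n}.png",s["img"][:,:,::-1]); return s
E
cat > a.py <<'E'
from h import *
t=load("top");s=load("scene")
a=cv2.resize(t["img"][160:270,200:350],None,fx=5,fy=5,interpolation=2)[:,:,::-1]
b=cv2.resize(s["img"][145:225,290:410],None,fx=5,fy=5,interpolation=2)[:,:,::-1]
cv2.imwrite("pics/c1.png",a)
cv2.imwrite("pics/c2.png",b)
print("reader top",onz(t,(319,233),.146),onz(s,(310,184),.146))
print("unit ring",onz(t,(248,206),.07),onz(s,(375,192),.07))
from plant import cams,r
w=cams.snapshot("wrist");print(w["camera_matrix"],w["D"],w["tool_from_camera"])
E
python3 a.py
```

```text
reader top [ 0.46481389 -0.00052422  0.146     ] [0.47197532 0.00171808 0.146     ]
unit ring [0.55044206 0.20829343 0.07      ] [0.5577803  0.21126726 0.07      ]
[[305.97530666   0.         318.56864071]
 [  0.         305.97530666 197.92248204]
 [  0.           0.           1.        ]] [0.01834207 0.         0.         0.         0.        ] [[-6.05747246e-04  9.65705117e-01  2.59640636e-01  6.74661761e-02]
 [ 9.99999666e-01  7.27229072e-04 -3.71828514e-04  4.29541747e-04]
 [-5.47894918e-04  2.59640324e-01 -9.65705236e-01 -1.46564079e-01]
 [ 0.00000000e+00  0.00000000e+00  0.00000000e+00  1.00000000e+00]]
```

View pics/c1.png

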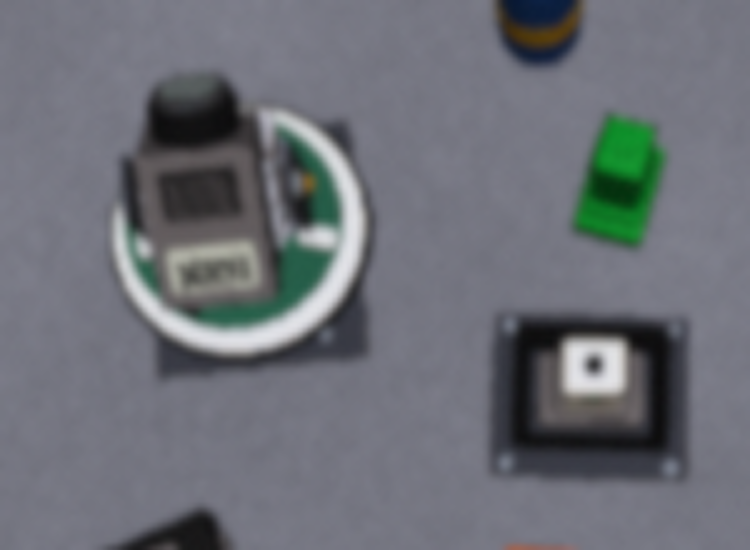

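Crop of top view: label spans about c1 (165-260, 240-293), i.e. centre (242,213.6) in the full top image. It is yawed a few degrees. The reader stands in the holder at c1 (594,365), long side along world y.

```bash
cat >> h.py <<'E'
def lookR(z,x):
    z=np.array(z)/np.linalg.norm(z); x=np.array(x,float); x-=z*(x@z); x/=np.linalg.norm(x); return np.c_[x,np.cross(z,x),z]
def plan(p,Rt,n,p0=None,R0=None):
    from plant import r
    st=r.get_state(); p0=st["tool_pos"] if p0 is None else p0; R0=R.from_quat(st["eef_rot"]).as_matrix() if R0 is None else R0
    rv=R.from_matrix(R0.T@Rt).as_rotvec()/n; d=(np.array(p)-p0)/n; A=R0.copy()
    print("dist mm",np.linalg.norm(d)*n*1e3,"turn deg",np.degrees(np.linalg.norm(rv))*n)
    for i in range(n):
        print("[-1,",(A.T@d*1e3).round(1).tolist(),",",np.degrees(rv).round(2).tolist(),"]"); A=A@R.from_rotvec(rv).as_matrix()
E
cat > a.py <<'E'
from h import *
t=load("top")
for z in(.19,.2,.22):print(onz(t,(242,213.6),z))
L=onz(t,(242,213.6),.2)
th=.45
# label edge yaw from crop bottom edge: (172,303)->(272,293)
z=[np.sin(th),0,-np.cos(th)]; Rt=lookR(z,[-1,0,0]); p=L-Rt@[.0,0,.1]
print(L,p); plan(p,Rt,12)
E
python3 a.py
```

```text
[0.50628581 0.2035566  0.19      ]
[0.50452494 0.20179302 0.2       ]
[0.50100319 0.19826588 0.22      ]
[0.50452494 0.20179302 0.2       ] [0.46102838 0.20179302 0.29004471]
dist mm 492.74511172805944 turn deg 30.41047620688915
[-1, [-32.2, -25.2, -4.3] , [-0.31, -2.13, -1.33] ]
[-1, [-31.7, -25.9, -3.2] , [-0.31, -2.13, -1.33] ]
[-1, [-31.2, -26.6, -2.2] , [-0.31, -2.13, -1.33] ]
[-1, [-30.6, -27.3, -1.2] , [-0.31, -2.13, -1.33] ]
[-1, [-30.0, -28.0, -0.2] , [-0.31, -2.13, -1.33] ]
[-1, [-29.4, -28.7, 0.7] , [-0.31, -2.13, -1.33] ]
[-1, [-28.6, -29.4, 1.7] , [-0.31, -2.13, -1.33] ]
[-1, [-27.9, -30.0, 2.5] , [-0.31, -2.13, -1.33] ]
[-1, [-27.1, -30.7, 3.4] , [-0.31, -2.13, -1.33] ]
[-1, [-26.2, -31.3, 4.2] , [-0.31, -2.13, -1.33] ]
[-1, [-25.3, -32.0, 5.0] , [-0.31, -2.13, -1.33] ]
[-1, [-24.3, -32.6, 5.8] , [-0.31, -2.13, -1.33] ]
```

View pics/c2.png

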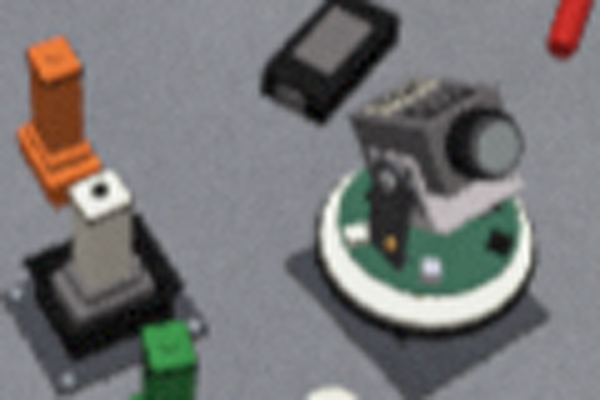

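Scene crop: the camera block sits high on the unit with its lens toward +x, and the label is on its robot-side top face at full-image (367,165). The way for the wrist there is clear.

```bash
python3 -m pendant '[[-1,[-32,-25,-6],[-0.3,-2.1,-1.3]],[-1,[-32,-26,-5],[-0.3,-2.1,-1.3]],[-1,[-31,-27,-3],[-0.3,-2.1,-1.3]],[-1,[-31,-27,-1],[-0.3,-2.1,-1.3]],[-1,[-30,-28,0],[-0.3,-2.1,-1.3]],[-1,[-29,-29,1],[-0.3,-2.1,-1.3]],[-1,[-29,-29,2],[-0.3,-2.1,-1.3]],[-1,[-28,-30,3],[-0.3,-2.1,-1.3]]]' 20; python3 -m pendant '[[-1,[-27,-31,4],[-0.3,-2.1,-1.3]],[-1,[-26,-31,5],[-0.3,-2.1,-1.3]],[-1,[-25,-32,6],[-0.3,-2.1,-1.3]],[-1,[-24,-33,6],[-0.3,-2.1,-1.3]],[-1,[0,0,0],[0,0,0]]]'; python3 -c "
from h import *
s=snap('w1');print(s['p'],s['q'])"
```

```text
clock: 1.15
tool_pos: [0.3664, 0.3333, 0.2756]
eef_rot: [0.049, 0.988, 0.0, 0.148]
contact_force: [-0.6, -0.6, -0.7]
opening: 1.004
finger_force: 0.0
clock: 1.78
tool_pos: [0.4611, 0.1973, 0.2893]
eef_rot: [0.006, 0.976, -0.002, 0.22]
contact_force: [-1.1, -0.1, 0.8]
opening: 0.997
finger_force: 0.0
[0.46107485 0.19730044 0.28933054] [ 0.00602389  0.97555788 -0.00157181  0.21965444]
```

View pics/w1.png

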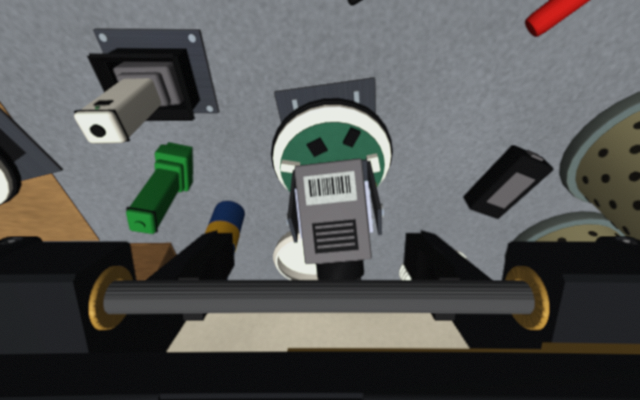

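w1: label with bars at (304-356, 172-207) and face corners roughly (296,167), (367,158), (371,258), (305,265). Reader top is at (100,125) in its holder. I'll take a second view to triangulate.

```bash
python3 -m pendant '[[-1,[-10,-30,0],[0,0,0]],[-1,[-10,-30,0],[0,0,0]],[-1,[-10,-30,0],[0,0,0]],[-1,[0,0,0],[0,0,0]],[-1,[0,0,0],[0,0,0]]]'
cat > b.py <<'E'
from h import *
import sys
s=snap('w2') if len(sys.argv)>1 else 0
for n in('w1','w2'):
    im=load(n)["img"]; hsv=cv2.cvtColor(im,cv2.COLOR_RGB2HSV)
    for nm,m in (("white",(hsv[:,:,1]<45)&(hsv[:,:,2]>195)),("grey",(hsv[:,:,1]<60)&(hsv[:,:,2]>85)&(hsv[:,:,2]<150))):
        m=cv2.morphologyEx(m.astype(np.uint8),cv2.MORPH_CLOSE,np.ones((5,5))) if nm=="white" else m.astype(np.uint8)
        for c in cv2.findContours(m,0,1)[0]:
            if 300<cv2.contourArea(c)<9000:
                q=cv2.minAreaRect(c); print(n,nm,cv2.contourArea(c),np.round(q[0]),np.round(q[1]),cv2.boxPoints(q).round().tolist())
im=load('w1')["img"]; print(im[195,300],im[230,310],im[188,330],im[165,330],im[150,330])
E
python3 b.py 1
```

```text
clock: 2.45
tool_pos: [0.4869, 0.1126, 0.302]
eef_rot: [0.002, 0.976, 0.001, 0.22]
contact_force: [-0.2, 0.4, -0.9]
opening: 0.998
finger_force: 0.0
w1 white 847.0 [293. 260.] [45. 35.] [[267.0, 247.0], [299.0, 232.0], [318.0, 273.0], [286.0, 288.0]]
w1 white 1252.0 [330. 188.] [27. 49.] [[304.0, 177.0], [353.0, 172.0], [356.0, 199.0], [307.0, 204.0]]
w1 white 970.5 [ 98. 128.] [29. 46.] [[75.0, 113.0], [121.0, 113.0], [121.0, 142.0], [75.0, 142.0]]
w1 white 1918.0 [331. 144.] [ 74. 116.] [[271.0, 110.0], [387.0, 104.0], [391.0, 178.0], [275.0, 183.0]]
w1 grey 496.5 [575. 228.] [19. 95.] [[527.0, 221.0], [622.0, 216.0], [623.0, 235.0], [528.0, 240.0]]
w2 white 1422.5 [486. 250.] [58. 38.] [[452.0, 247.0], [475.0, 217.0], [521.0, 253.0], [497.0, 283.0]]
w2 white 2424.5 [355. 239.] [44. 74.] [[318.0, 217.0], [392.0, 217.0], [392.0, 261.0], [318.0, 261.0]]
w2 white 1560.5 [ 33. 133.] [103.  36.] [[-7.0, 96.0], [25.0, 79.0], [73.0, 170.0], [41.0, 187.0]]
w2 white 1986.5 [393. 118.] [ 71. 125.] [[322.0, 113.0], [435.0, 60.0], [465.0, 124.0], [352.0, 177.0]]
w2 white 1051.5 [189.  92.] [31. 42.] [[168.0, 76.0], [210.0, 76.0], [210.0, 107.0], [168.0, 107.0]]
w2 grey 413.0 [599. 219.] [12. 87.] [[556.0, 230.0], [636.0, 197.0], [641.0, 208.0], [561.0, 241.0]]
w2 grey 653.5 [569. 171.] [16. 52.] [[544.0, 182.0], [584.0, 149.0], [594.0, 161.0], [554.0, 194.0]]
[113 111 113] [119 115 118] [120 125 122] [114 111 113] [ 51 104  80]
```

View pics/w2.png

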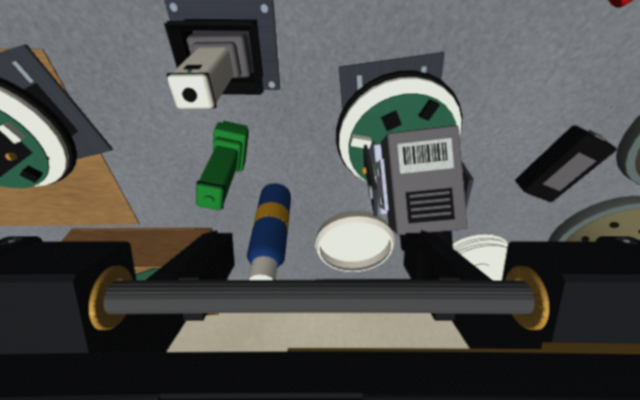

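w2: label at about (398-455,138-172), face corners near (386,135), (459,126), (466,228), (394,234), reader top at (190,91). I'll crop both faces to pick the corners accurately.

```bash
cat > c.py <<'E'
from h import *
a=load('w1');b=load('w2')
A=cv2.resize(a["img"][150:275,285:383],None,fx=4,fy=4,interpolation=2)
B=cv2.resize(b["img"][118:243,378:478],None,fx=4,fy=4,interpolation=2)
cv2.imwrite("pics/f.png",np.hstack([A,B])[:,:,::-1]); print(A.shape)
for s,(x0,y0,x1,y1) in((a,(298,165,362,212)),(b,(392,132,458,180))):
    g=cv2.cvtColor(s["img"],cv2.COLOR_RGB2GRAY)[y0:y1,x0:x1]
    m=cv2.morphologyEx((g>165).astype(np.uint8),cv2.MORPH_CLOSE,np.ones((7,7)))
    c=max(cv2.findContours(m,0,1)[0],key=cv2.contourArea); print(cv2.contourArea(c),(cv2.boxPoints(cv2.minAreaRect(c))+[x0,y0]).round(1).tolist(), cv2.approxPolyDP(cv2.convexHull(c),4,True)[:,0].tolist())
p,e=tri(ray(a,(98,127.5)),ray(b,(189,91.5)));print("reader top",p,e)
E
python3 c.py
```

```text
(500, 392, 3)
1395.0 [[303.0, 176.1], [353.7, 170.7], [356.7, 199.6], [306.0, 204.9]] [[55, 6], [57, 34], [8, 38], [6, 12]]
1475.5 [[397.1, 143.4], [450.6, 137.8], [453.6, 167.1], [400.1, 172.6]] [[58, 7], [59, 35], [8, 39], [7, 12]]
reader top [0.46532894 0.00210922 0.14395526] [np.float64(0.00010859458632184397), np.float64(0.00010859458632171028)]
```

View pics/f.png

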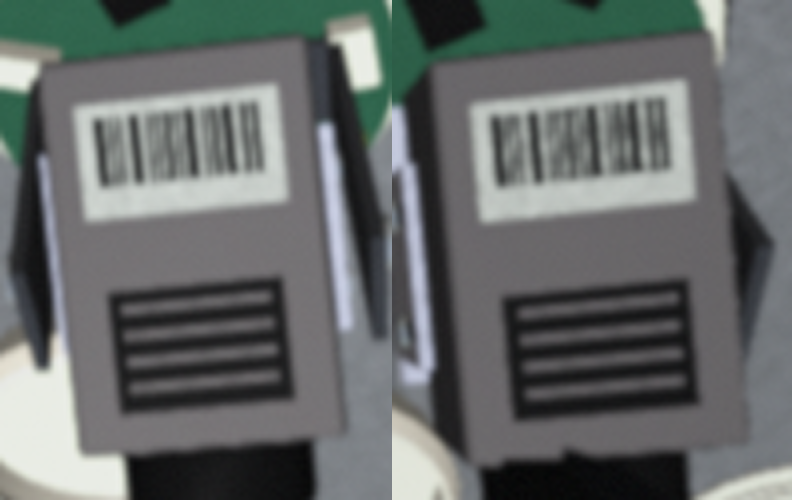

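Crop: face, label and grille corners are all readable in both views (label w1 crop (73,105)-(290,200), w2 crop (470,102)-(697,200)). Triangulating them.

```bash
cat > d.py <<'E'
from h import *
a=load('w1');b=load('w2');t=load('top')
A=np.array([(42,66),(305,38),(346,432),(80,455),(73,105),(276,84),(290,200),(85,223),(109,294),(281,278),(294,398),(122,412)])
B=np.array([(432,66),(712,33),(746,440),(468,465),(470,102),(687,79),(697,200),(480,224),(504,298),(688,279),(698,402),(516,418)])-[392,0]
f=lambda P,o:(P+.5)/4-.5+o
A=f(A,[285,150]);B=f(B,[378,118])
P=[];E=[]
for u,v in zip(A,B):
    p,e=tri(ray(a,u),ray(b,v));P.append(p);E.append(e[0])
P=np.array(P);print((P*1e3).round(1),(np.array(E)*1e3).round(1))
c=P.mean(0);n=np.linalg.svd(P-c)[2][2];n*=np.sign(n[2]);print("n",n,"tilt",np.arccos(n[2]),"resid",((P-c)@n*1e3).round(1))
d=lambda i,j:np.linalg.norm(P[i]-P[j])*1e3
print("face",d(0,1),d(2,3),d(0,3),d(1,2),"label",d(4,5),d(6,7),d(4,7),d(5,6))
L=P[4:8].mean(0);print("L",L,"top px",proj(t,L)," want 242,213.6")
X=(P[2]+P[3]-P[0]-P[1])/2+(P[6]+P[7]-P[4]-P[5])/2;X/=np.linalg.norm(X)
Y=(P[0]+P[3]-P[1]-P[2])/2+(P[4]+P[7]-P[5]-P[6]);Y/=np.linalg.norm(Y)
print("X",X,"Y",Y,"XY",X@Y,"Xyaw",np.arctan2(X[1],X[0]),"Yyaw",np.arctan2(-Y[0],Y[1]),"nyaw",np.arctan2(-n[1],-n[0]))
# PnP check on face + label (view w1, w2)
o=np.float64([(-52,31),(-52,-31),(40,-31),(40,31),(-41,23),(-41,-23),(-15,-23),(-15,23)])/1e3;o=np.c_[o,np.zeros(8)]
for s,U in((a,A),(b,B)):
    ok,rv,tv=cv2.solvePnP(o,U[:8].copy(),s["camera_matrix"],np.float64(s["D"]));M=np.diag([1,-1,-1.]);T=np.linalg.inv(cfw(s))
    Rw=T[:3,:3]@M@cv2.Rodrigues(rv)[0];tw=T[:3,:3]@M@tv[:,0]+T[:3,3];pr=cv2.projectPoints(o,rv,tv,s["camera_matrix"],np.float64(s["D"]))[0][:,0]
    print("pnp L",Rw@[-.028,0,0]+tw,"n",Rw[:,2],"Y",Rw[:,1],np.abs(pr-U[:8]).mean())
E
python3 d.py
```

```text
[[498.9 175.8 158.6]
 [491.  235.8 159.9]
 [562.  244.8 215. ]
 [568.  183.7 216.5]
 [502.8 183.1 168.4]
 [496.8 228.8 169.5]
 [518.2 232.  184.4]
 [524.  185.6 184.9]
 [536.8 190.9 195.2]
 [531.  229.7 196.2]
 [552.7 232.5 212.5]
 [557.5 193.5 212.4]] [0.2 0.  0.  0.1 0.  0.1 0.1 0.  0.1 0.  0.2 0.1]
n [-0.61706121 -0.07811716  0.78302821] tilt 0.6712767142953099 resid [-3.3 -2.2 -3.5 -1.2  1.3  2.3  0.5  1.   0.7  2.1  1.2  1.2]
face 60.53693590440069 61.47118424824278 90.4638719450739 90.40382634834086 label 46.08754799721433 46.82290426123489 27.02946743598282 26.286943289936236
L [0.51045762 0.20738733 0.17678698] top px [241.47639217 212.90731963]  want 242,213.6
X [0.78097795 0.09563803 0.61719268] Y [ 0.12131764 -0.99260986 -0.00277441] XY -0.0018971968570978956 Xyaw 0.12185262898063132 Yyaw -3.0199749590774676 nyaw 0.125925618681824
pnp L [0.51396437 0.20783378 0.17255367] n [ 0.61046709  0.054301   -0.79017804] Y [ 0.10783932 -0.99405514  0.01500189] 0.5159161080455785
pnp L [0.51374905 0.20897209 0.17247444] n [ 0.5963005   0.07781918 -0.79898053] Y [ 0.12511216 -0.99213726 -0.00325773] 0.6353410815033591
```

Label centre is about (0.512, 0.207, 0.175), normal tilt 0.66 rad, yaw 0.12, with sizes matching 92x62 and 46x26. The reader top is at (0.465, 0.002, 0.144), and 0.146 was expected. Next: pre-grasp.

```bash
cat > e.py <<'E'
from h import *
t=load('top'); f=lambda x,y:((x+.5)/5-.5+200,(y+.5)/5-.5+160)
H=[onz(t,f(*q),.006) for q in((497,315),(685,318),(687,480),(490,475))];print(np.round(H,4),"ctr",np.mean(H,0))
for i,j in((0,1),(3,2)):v=H[i]-H[j];print("yaw",np.arctan2(-v[0],v[1]))
K=[onz(t,f(*q),.146) for q in((562,338),(626,338),(626,395),(562,395))];print(np.round(K,4),np.mean(K,0))
v=K[0]-K[1]+K[3]-K[2];print("reader yaw",np.arctan2(-v[0],v[1]))
plan([.4655,.002,.165],lookR([0,0,-1],[-1,0,0]),5)
E
python3 e.py
```

```text
[[ 0.5141  0.0593  0.006 ]
 [ 0.5146 -0.0562  0.006 ]
 [ 0.4156 -0.0581  0.006 ]
 [ 0.4163  0.061   0.006 ]] ctr [0.46513949 0.00148538 0.006     ]
yaw 0.0035475576061293904
yaw -0.005760652984374998
[[ 0.4803  0.0188  0.146 ]
 [ 0.481  -0.016   0.146 ]
 [ 0.4499 -0.0165  0.146 ]
 [ 0.4492  0.0182  0.146 ]] [0.46509708 0.00110699 0.146     ]
reader yaw 0.019611848042179147
dist mm 177.45317432259944 turn deg 25.36699045503203
[-1, [15.5, -22.3, 22.9] , [0.02, 5.07, -0.04] ]
[-1, [13.4, -22.2, 24.2] , [0.02, 5.07, -0.04] ]
[-1, [11.2, -22.2, 25.3] , [0.02, 5.07, -0.04] ]
[-1, [9.0, -22.2, 26.2] , [0.02, 5.07, -0.04] ]
[-1, [6.6, -22.2, 26.9] , [0.02, 5.07, -0.04] ]
```

```bash
python3 -m pendant '[[-1,[15,-22,15],[0,5.1,0]],[-1,[13,-22,22],[0,5.1,0]],[-1,[11,-22,26],[0,5.1,0]],[-1,[9,-22,30],[0,5.1,0]],[-1,[7,-22,33],[0,5,0]],[-1,[0,0,0],[0,0,0]],[-1,[0,0,0],[0,0,0]]]'; python3 -c "
from h import *
plan([.465,.0015,.102],lookR([0,0,-1],[-1,0,0]),1)
s=snap('w3')"
```

```text
clock: 3.38
tool_pos: [0.4633, 0.0031, 0.1647]
eef_rot: [0.002, 1.0, 0.001, 0.001]
contact_force: [0.6, 0.7, 0.9]
opening: 1.002
finger_force: 0.0
dist mm 62.792925748924866 turn deg 0.2680336748985143
[-1, [-1.7, -1.8, 62.7] , [0.15, 0.07, -0.22] ]
```

View pics/w3.png

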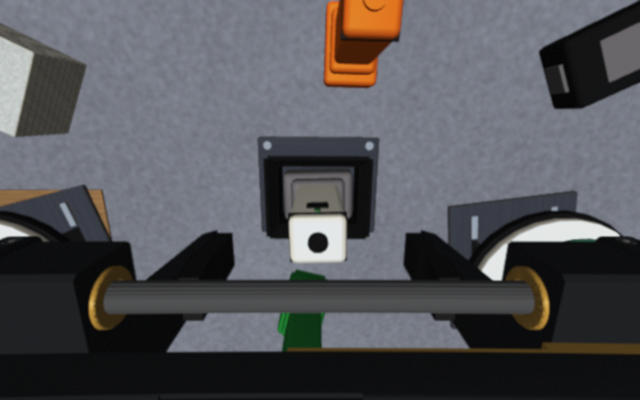

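w3: the reader top is centred at (318,240), right between the fingers (210/430), and the palm is clear of the orange one. Descend and grip.

```bash
python3 -m pendant '[[-1,[-1,-1,16],[0,0,0]],[-1,[-0.7,-0.8,16],[0,0,0]],[-1,[0,0,16],[0,0,0]],[-1,[0,0,15],[0,0,-0.2]],[-1,[0,0,0],[0,0,0]],[-1,[0,0,0],[0,0,0]]]' && python3 -m pendant '[[0.3,[0,0,0],[0,0,0]],[1,[0,0,0],[0,0,0]],[1,[0,0,0],[0,0,0]],[1,[0,0,0],[0,0,0]],[1,[0,0,0],[0,0,0]],[1,[0,0,0],[0,0,0]]]' 35; python3 -c "
from plant import r; s=r.get_state();print(s['tool_pos'],s['eef_rot'],s['contact_force'],s['moment'],s['opening'])"
```

```text
clock: 4.18
tool_pos: [0.4653, 0.0002, 0.1023]
eef_rot: [0.001, 1.0, 0.001, 0.001]
contact_force: [0.0, 0.1, -0.4]
opening: 1.001
finger_force: 0.0
clock: 4.92
tool_pos: [0.4647, -0.0006, 0.1011]
eef_rot: [0.002, 1.0, 0.001, -0.0]
contact_force: [0.1, -0.6, -1.6]
opening: 0.378
finger_force: 35.0
[ 0.4647248  -0.00060189  0.10107981] [ 1.50322553e-03  9.99998469e-01  8.46483161e-04 -2.94349483e-04] [ 0.10332024 -0.59413327 -1.55774567] [-0.03711531  0.02033805 -0.00678982] 0.3782311897076067
```

```bash
python3 -m pendant '[[1,[0,0,-5],[0,0,0]],[1,[0,0,-12],[0,0,0]],[1,[0,0,-20],[0,0,0]],[1,[0,0,-25],[0,0,0]],[1,[0,0,-30],[0,0,0]],[1,[0,0,-30],[0,0,0]],[1,[0,0,-20],[0,0,0]],[1,[0,0,0],[0,0,0]]]'
cat > g.py <<'E'
from h import *
from plant import r
st=r.get_state();print(st['tool_pos'],st['eef_rot'],st['contact_force'],st['opening'])
th,yw=.662,.123
n=np.array([-np.sin(th)*np.cos(yw),-np.sin(th)*np.sin(yw),np.cos(th)])
L=np.array([.5125,.2075,.1745]); Rt=lookR(-n,[-1,-yw,0])
print(Rt)
m=.0955
plan(L+n*(m+.045),Rt,10)
E
python3 g.py
```

```text
clock: 5.92
tool_pos: [0.4655, -0.0009, 0.2448]
eef_rot: [0.002, 1.0, 0.001, 0.002]
contact_force: [0.3, -0.6, -2.3]
opening: 0.384
finger_force: 35.0
[ 0.4654994  -0.00094605  0.24481624] [1.78677090e-03 9.99996850e-01 8.21701621e-04 1.55977284e-03] [ 0.31061084 -0.56067649 -2.3218984 ] 0.38355809351125364
[[-7.82900709e-01 -1.22079979e-01  6.10051604e-01]
 [-9.60000926e-02  9.92520151e-01  7.54170596e-02]
 [-6.14695422e-01  4.79059025e-04 -7.88764419e-01]]
dist mm 205.63040604427349 turn deg 38.402644317782304
[-1, [3.9, 19.8, -4.0] , [-0.23, -3.77, -0.7] ]
[-1, [3.4, 19.8, -4.2] , [-0.23, -3.77, -0.7] ]
[-1, [2.9, 19.9, -4.3] , [-0.23, -3.77, -0.7] ]
[-1, [2.4, 19.9, -4.4] , [-0.23, -3.77, -0.7] ]
[-1, [1.8, 20.0, -4.5] , [-0.23, -3.77, -0.7] ]
[-1, [1.3, 20.0, -4.5] , [-0.23, -3.77, -0.7] ]
[-1, [0.8, 20.1, -4.5] , [-0.23, -3.77, -0.7] ]
[-1, [0.2, 20.1, -4.4] , [-0.23, -3.77, -0.7] ]
[-1, [-0.3, 20.1, -4.3] , [-0.23, -3.77, -0.7] ]
[-1, [-0.8, 20.1, -4.2] , [-0.23, -3.77, -0.7] ]
```

```bash
python3 -m pendant '[[1,[4,18,-6],[-0.2,-3.8,-0.7]],[1,[3,20,-6],[-0.2,-3.8,-0.7]],[1,[3,20,-5],[-0.2,-3.8,-0.7]],[1,[2,20,-5],[-0.2,-3.8,-0.7]],[1,[2,20,-5],[-0.2,-3.8,-0.7]],[1,[1,20,-5],[-0.2,-3.8,-0.7]],[1,[1,20,-4],[-0.2,-3.8,-0.7]],[1,[0,20,-4],[-0.2,-3.8,-0.7]]]' && python3 -m pendant '[[1,[0,20,-3],[-0.2,-3.7,-0.7]],[1,[-1,20,-3],[-0.2,-3.7,-0.7]],[1,[0,0,0],[0,0,0]],[1,[0,0,0],[0,0,0]]]'
cat >> g.py <<'E'
plan(L+n*(m+.045),Rt,1); snap('w4')
s=load('w4')
print("pred label px",proj(s,L),"mouth px",proj(s,s['p']+R.from_quat(s['q']).as_matrix()@[0,0,m]))
E
python3 g.py | tail -4
```

```text
clock: 6.92
tool_pos: [0.4418, 0.1239, 0.2747]
eef_rot: [-0.038, 0.975, 0.001, 0.219]
contact_force: [0.0, -1.4, -1.8]
opening: 0.386
finger_force: 35.0
clock: 7.42
tool_pos: [0.4375, 0.1443, 0.2764]
eef_rot: [-0.044, 0.966, -0.005, 0.255]
contact_force: [0.4, -1.4, -2.2]
opening: 0.383
finger_force: 35.0
[-1, [-0.2, 5.4, -1.0] , [-0.28, -0.84, -0.09] ]
dist mm 54.463445627213986 turn deg 8.920627246825221
[-1, [0.4, 53.0, -12.4] , [-2.82, -8.41, -0.9] ]
pred label px [382.01752268 211.74248468] mouth px [317.68685065 199.81779591]
```

View pics/w4.png

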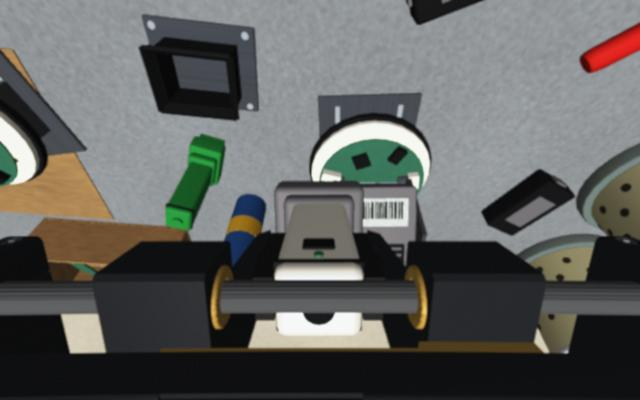

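w4: reader is held squarely between the fingers. The label shows at (362-408, 198-228), as predicted (382,212). The arm came up 53 mm short, so I'll check the joints.

```bash
python3 -c "
from plant import r;s=r.get_state();print(s['q'].round(3),s['tool_pos'])"; python3 -m pendant '[[1,[0,10,-2],[0,0,0]],[1,[0,10,-2],[0,0,0]],[1,[0,0,0],[0,0,0]]]';python3 -c "
from plant import r;s=r.get_state();print(s['q'].round(3),s['tool_pos'])"
```

```text
[-0.646  0.326  0.041  2.443  1.823  0.272 -0.722] [0.43787765 0.14415058 0.27659808]
clock: 7.85
tool_pos: [0.4345, 0.1652, 0.2799]
eef_rot: [-0.044, 0.966, -0.004, 0.256]
contact_force: [-1.0, 0.7, -3.4]
opening: 0.384
finger_force: 35.0
[-0.736  0.327  0.083  2.423  1.7    0.274 -0.647] [0.43452891 0.1652276  0.27985617]
```

```bash
python3 -m pendant '[[1,[0,8,-2],[-0.5,-1.4,-0.1]],[1,[0,8,-2],[-0.5,-1.4,-0.1]],[1,[0,8,-2],[-0.5,-1.4,-0.1]],[1,[0,8,-2],[-0.5,-1.4,-0.2]],[1,[0,0,0],[-0.5,-1.4,-0.2]],[1,[0,0,0],[-0.4,-1.4,-0.2]],[1,[0,0,0],[0,0,0]]]'; python3 g.py | tail -4;python3 -c "
from plant import r;s=r.get_state();print(s['q'].round(3),s['contact_force'],s['moment'])"
```

```text
clock: 8.72
tool_pos: [0.4269, 0.1954, 0.2853]
eef_rot: [-0.058, 0.944, 0.02, 0.324]
contact_force: [-0.7, 0.1, -3.0]
opening: 0.385
finger_force: 35.0
[-1, [-0.0, 0.2, 0.0] , [0.0, 0.0, -0.0] ]
dist mm 1.5304838105334615 turn deg 0.04651931708360784
[-1, [-0.1, 1.5, 0.1] , [0.04, 0.01, -0.02] ]
pred label px [319.27590904 187.27093148] mouth px [317.65388009 199.62400365]
[-0.68   0.35  -0.174  2.529  2.067  0.539 -1.137] [ 0.46302559 -0.5948786  -1.5080279 ] [-0.08108985  0.90131165 -0.00095182]
```

```bash
python3 -c "
from h import *
s=load('w3');p=onz(s,(318.3,238.7),.1455);print('reader top in w3',p); T=R.from_quat(s['q']).as_matrix().T@(p-s['p']);print('tool',T)
print(s['p'])
"; python3 -m pendant '[[1,[0,1.5,6],[0,0,0]],[1,[0,0,7],[0,0,0]],[1,[0,0,7],[0,0,0]],[1,[0,0,6],[0,0,0]],[1,[0,0,5],[0,0,0]],[1,[0,0,2],[0,0,0]],[1,[0,0,0],[0,0,0]]]'
cat > f.py <<'E'
from h import *
from plant import r
st=r.get_state()
th,yw=.662,.123
n=np.array([-np.sin(th)*np.cos(yw),-np.sin(th)*np.sin(yw),np.cos(th)])
L=np.array([.5125,.2075,.1745]); Rt=lookR(-n,[-1,-yw,0])
print("clk",st['clock'],"gap mm",((st['tool_pos']-L)@n-.0955)*1e3,"lat",(Rt.T@(st['tool_pos']-L)*1e3).round(1)[:2],"Fn",st['contact_force']@n,"F",(Rt.T@st['contact_force']).round(1),"M",st['moment'].round(2),
 "rot",np.degrees(R.from_matrix(R.from_quat(st['eef_rot']).as_matrix().T@Rt).as_rotvec()).round(2),"op",st['opening'])
E
python3 f.py
```

```text
reader top in w3 [0.46515559 0.00375007 0.1455    ]
tool [-0.00187101  0.00058403  0.0192515 ]
[0.46326015 0.00312427 0.1647478 ]
clock: 9.65
tool_pos: [0.447, 0.2006, 0.2597]
eef_rot: [-0.058, 0.944, 0.021, 0.325]
contact_force: [-0.1, 0.4, -1.6]
opening: 0.385
finger_force: 35.0
clk 9.65 gap mm 12.17452772612368 lat [-0.5  1.2] Fn -1.2705173046640612 F [1.  0.5 1.3] M [-0.03  0.96 -0.02] rot [ 0.13  0.09 -0.01] op 0.38518414584886695
```

```bash
python3 -m pendant '[[1,[0.7,-1,2],[0,0,0]],[1,[0,0,2],[0,0,0]],[1,[0,0,2],[0,0,0]],[1,[0,0,0],[0,0,0]]]'|grep force; python3 f.py;  python3 -m pendant '[[1,[0,0,1],[0,0,0]],[1,[0,0,1],[0,0,0]],[1,[0,0,0],[0,0,0]]]'|grep force; python3 f.py
```

```text
contact_force: [0.1, 0.2, -1.9]
finger_force: 35.0
clk 10.15 gap mm 6.108843641429648 lat [0.2 0.3] Fn -1.6207602990460197 F [1.1 0.2 1.6] M [-0.08  0.94  0.  ] rot [ 0.14  0.1  -0.01] op 0.38102452786230495
contact_force: [-0.4, -0.3, -2.1]
finger_force: 35.0
clk 10.525 gap mm 4.221081440044919 lat [0.1 0.3] Fn -1.39778544856156 F [ 1.7 -0.2  1.4] M [-0.07  0.89 -0.03] rot [ 0.14  0.11 -0.01] op 0.3808682244561319
```

```bash
python3 -m pendant '[[1,[0,0,1],[0,0,0]],[1,[0,0,1],[0,0,0]],[1,[0,0,0],[0,0,0]]]'|grep force; python3 f.py
```

```text
contact_force: [-0.3, 0.5, -2.5]
finger_force: 35.0
clk 10.9 gap mm 2.18387435225037 lat [0.1 0.3] Fn -1.828774832172848 F [1.7 0.5 1.8] M [-0.1   0.93  0.05] rot [ 0.14  0.1  -0.01] op 0.3832345052048824
```

```bash
for i in 1 2; do python3 -m pendant '[[1,[0,0,1],[0,0,0]],[1,[0,0,0],[0,0,0]]]'>/dev/null; python3 f.py; done
```

```text
clk 11.15 gap mm 1.1958185876248666 lat [0.1 0.3] Fn -0.541935725344396 F [ 0.9 -0.6  0.5] M [-0.08  0.92 -0.04] rot [ 0.14  0.11 -0.01] op 0.38096736257864744
clk 11.4 gap mm 0.4409089017360923 lat [0.2 0.3] Fn 3.0673527954337274 F [ 1.5 -0.4 -3.1] M [-0.12  0.87 -0.07] rot [0.15 0.11 0.  ] op 0.38476117456562703
```

```bash
python3 -m pendant '[[1,[0,0,1],[0,0,0]],[1,[0,0,0],[0,0,0]]]'>/dev/null; python3 f.py
```

```text
clk 11.65 gap mm -0.6752237100753067 lat [0.2 0.3] Fn 4.195405160167421 F [ 2.2  0.1 -4.2] M [-0.12  0.85 -0.05] rot [ 0.14  0.1  -0.  ] op 0.38269646780589406
```

```bash
for i in 1 ; do python3 -m pendant '[[1,[0,0,1],[0,0,0]],[1,[0,0,1],[0,0,0]],[1,[0,0,0],[0,0,0]]]'>/dev/null; python3 f.py; done; python3 -m pendant '[[1,[0,0,1],[0,0,0]],[1,[0,0,0.5],[0,0,0]],[1,[0,0,0],[0,0,0]]]'>/dev/null; python3 f.py
```

```text
clk 12.025 gap mm -2.763863513206108 lat [0.2 0.3] Fn 4.068446098396438 F [ 2.6  0.1 -4.1] M [-0.17  0.84 -0.03] rot [ 0.14  0.1  -0.  ] op 0.3846944366966274
clk 12.4 gap mm -4.232671125137172 lat [0.2 0.3] Fn 5.404892196274937 F [ 1.5  0.5 -5.4] M [-0.13  0.9  -0.06] rot [ 0.14  0.1  -0.  ] op 0.38613139596544344
```

```bash
for i in 1 2 3; do python3 -m pendant '[[1,[0,0,0],[0,0,0]],[1,[0,0,0],[0,0,0]],[1,[0,0,0],[0,0,0]],[1,[0,0,0],[0,0,0]],[1,[0,0,0],[0,0,0]],[1,[0,0,0],[0,0,0]],[1,[0,0,0],[0,0,0]]]'>/dev/null; python3 f.py; done
```

```text
clk 13.275 gap mm -4.1994676777692 lat [0.2 0.4] Fn 6.359669282729355 F [ 2.1  0.1 -6.4] M [-0.1   0.9  -0.05] rot [ 0.15  0.1  -0.  ] op 0.3843796046488836
clk 14.15 gap mm -4.200290622761907 lat [0.2 0.3] Fn 6.4764074375246325 F [ 2.1 -0.7 -6.5] M [-0.16  0.96 -0.02] rot [ 0.15  0.1  -0.  ] op 0.38375762598045216
clk 15.025 gap mm -4.198591372822941 lat [0.2 0.3] Fn 5.749238683960783 F [ 2.8  0.4 -5.7] M [-0.11  0.91 -0.01] rot [ 0.15  0.1  -0.  ] op 0.3811856933487183
```

```bash
python3 -m pendant '[[1,[0,0,-2],[0,0,0]],[1,[0,0,-3],[0,0,0]],[1,[0,0,-5],[0,0,0]],[1,[0,0,-8],[0,0,0]],[1,[0,0,-10],[0,0,0]],[1,[0,0,-10],[0,0,0]],[1,[0,0,-8],[0,0,0]],[1,[0,0,0],[0,0,0]]]' >/dev/null; python3 f.py
cat > k.py <<'E'
from h import *
plan([.4647,-.0006,.245],lookR([0,0,-1],[-1,0,0]),14)
E
python3 k.py
```

```text
clk 16.025 gap mm 42.45930224136912 lat [-0.1  0.4] Fn -1.6931248165257728 F [2.2 0.8 1.7] M [-0.02  0.9   0.08] rot [ 0.19  0.17 -0.01] op 0.38557281446610103
dist mm 205.0772021362578 turn deg 38.72713271705679
[-1, [1.0, -14.4, 2.6] , [0.18, 2.72, 0.49] ]
[-1, [0.8, -14.4, 2.7] , [0.18, 2.72, 0.49] ]
[-1, [0.5, -14.4, 2.8] , [0.18, 2.72, 0.49] ]
[-1, [0.3, -14.4, 2.9] , [0.18, 2.72, 0.49] ]
[-1, [0.0, -14.4, 2.9] , [0.18, 2.72, 0.49] ]
[-1, [-0.3, -14.3, 2.9] , [0.18, 2.72, 0.49] ]
[-1, [-0.5, -14.3, 3.0] , [0.18, 2.72, 0.49] ]
[-1, [-0.8, -14.3, 3.0] , [0.18, 2.72, 0.49] ]
[-1, [-1.0, -14.3, 3.0] , [0.18, 2.72, 0.49] ]
[-1, [-1.3, -14.3, 3.0] , [0.18, 2.72, 0.49] ]
[-1, [-1.6, -14.3, 3.0] , [0.18, 2.72, 0.49] ]
[-1, [-1.8, -14.2, 2.9] , [0.18, 2.72, 0.49] ]
[-1, [-2.1, -14.2, 2.9] , [0.18, 2.72, 0.49] ]
[-1, [-2.3, -14.2, 2.8] , [0.18, 2.72, 0.49] ]
```

```bash
python3 -m pendant '[[1,[1,-9,0],[0.1,1.5,0.3]],[1,[1,-9,0],[0.1,1.5,0.3]],[1,[1,-9,0],[0.1,1.5,0.3]],[1,[0,-9,0],[0.1,1.5,0.3]],[1,[0,-9,0],[0.1,1.5,0.3]],[1,[0,-9,0],[0.1,1.5,0.3]],[1,[0,-9,0],[0.1,1.5,0.3]],[1,[0,-9,0],[0.1,1.5,0.3]]]' >/dev/null;  python3 -m pendant '[[1,[0,-9,0],[0.1,1.5,0.3]],[1,[0,-9,0],[0.1,1.5,0.3]],[1,[0,-9,0],[0.1,1.5,0.3]],[1,[0,-9,0],[0.1,1.5,0.3]],[1,[0,-9,0],[0.1,1.5,0.3]],[1,[0,-9,0],[0.1,1.5,0.3]],[1,[0,-9,0],[0.1,1.5,0.3]],[1,[0,0,0],[0,0,0]]]'; python3 k.py; python3 -c "
from plant import r;print(r.get_state()['q'].round(2))"
```

```text
clock: 18.02
tool_pos: [0.4406, 0.0675, 0.2797]
eef_rot: [-0.02, 0.989, 0.009, 0.148]
contact_force: [0.2, -0.4, -1.4]
opening: 0.385
finger_force: 35.0
dist mm 80.12656283472268 turn deg 17.25957513961025
[-1, [-0.7, -5.0, 2.8] , [0.08, 1.22, 0.16] ]
[-1, [-0.8, -5.0, 2.7] , [0.08, 1.22, 0.16] ]
[-1, [-0.9, -4.9, 2.7] , [0.08, 1.22, 0.16] ]
[-1, [-1.0, -4.9, 2.7] , [0.08, 1.22, 0.16] ]
[-1, [-1.0, -4.9, 2.7] , [0.08, 1.22, 0.16] ]
[-1, [-1.1, -4.9, 2.7] , [0.08, 1.22, 0.16] ]
[-1, [-1.2, -4.9, 2.7] , [0.08, 1.22, 0.16] ]
[-1, [-1.2, -4.9, 2.7] , [0.08, 1.22, 0.16] ]
[-1, [-1.3, -4.9, 2.6] , [0.08, 1.22, 0.16] ]
[-1, [-1.4, -4.9, 2.6] , [0.08, 1.22, 0.16] ]
[-1, [-1.4, -4.9, 2.6] , [0.08, 1.22, 0.16] ]
[-1, [-1.5, -4.9, 2.6] , [0.08, 1.22, 0.16] ]
[-1, [-1.6, -4.9, 2.5] , [0.08, 1.22, 0.16] ]
[-1, [-1.7, -4.9, 2.5] , [0.08, 1.22, 0.16] ]
[-0.01  0.31 -0.39  2.28  0.63  0.34  0.67]
```

Good tracking; finish the return in 8 rows, then settle and correct.

```bash
python3 -m pendant '[[1,[-1,-9,4.5],[0.1,2.1,0.3]],[1,[-1.5,-9,4.5],[0.1,2.1,0.3]],[1,[-2,-9,4.5],[0.1,2.1,0.3]],[1,[-2,-9,4.5],[0.1,2.1,0.3]],[1,[-2,-9,4.5],[0.1,2.1,0.3]],[1,[-2.5,-9,4.5],[0.1,2.1,0.3]],[1,[-2.5,-8,4.5],[0.1,2.1,0.3]],[1,[-2.5,-7,4.5],[0.2,2.4,0.3]]]' >/dev/null;  python3 -m pendant '[[1,[0,0,0],[0,0,0]],[1,[0,0,0],[0,0,0]]]'; sed -i 's/,14)/,1)/' k.py; python3 k.py
```

```text
clock: 19.27
tool_pos: [0.4637, 0.0011, 0.2462]
eef_rot: [-0.001, 1.0, 0.002, 0.0]
contact_force: [0.5, -0.1, -1.7]
opening: 0.383
finger_force: 35.0
dist mm 2.346678316788153 turn deg 0.23121737380596694
[-1, [-1.0, -1.7, 1.2] , [0.18, 0.03, 0.14] ]
```

```bash
python3 -m pendant '[[1,[-1,-1.7,15],[0.2,0,0.1]],[1,[0,0,25],[0,0,0]],[1,[0,0,25],[0,0,0]],[1,[0,0,15],[0,0,0]],[1,[0,0,0],[0,0,0]]]' >/dev/null; python3 k.py;python3 -m pendant '[[1,[0,0,8],[0,0,0]],[1,[0,0,10],[0,0,0]],[1,[0,0,10],[0,0,0]],[1,[0,0,10],[0,0,0]],[1,[0,0,10],[0,0,0]],[1,[0,0,6],[0,0,0]],[1,[0,0,3],[0,0,0]],[1,[0,0,0],[0,0,0]]]'
```

```text
dist mm 79.9581738197463 turn deg 0.15836826271831556
[-1, [-0.6, 0.3, -80.0] , [-0.02, -0.15, 0.04] ]
clock: 20.9
tool_pos: [0.4652, -0.001, 0.1092]
eef_rot: [0.0, 1.0, 0.0, 0.0]
contact_force: [-0.9, 0.5, -2.5]
opening: 0.384
finger_force: 35.0
```

```bash
for z in a b; do python3 -m pendant '[[1,[0,0,2],[0,0,0]],[1,[0,0,1],[0,0,0]],[1,[0,0,0],[0,0,0]]]'|egrep 'pos|contact'; done
```

```text
tool_pos: [0.4652, -0.0011, 0.1063]
contact_force: [-0.1, 0.1, -3.2]
tool_pos: [0.4651, -0.001, 0.1032]
contact_force: [0.8, 0.5, -2.2]
```

```bash
python3 -m pendant '[[1,[0,0,1],[0,0,0]],[1,[0,0,0],[0,0,0]]]'|egrep 'pos|contact'
```

```text
tool_pos: [0.4651, -0.001, 0.1022]
contact_force: [-0.2, -0.3, -1.6]
```

```bash
python3 -m pendant '[[1,[0,0,1],[0,0,0]],[1,[0,0,0],[0,0,0]]]'|egrep 'pos|contact';python3 -m pendant '[[1,[0,0,0.5],[0,0,0]],[1,[0,0,0],[0,0,0]]]'|egrep 'pos|contact'
```

```text
tool_pos: [0.4652, -0.001, 0.1012]
contact_force: [0.6, 1.1, -2.0]
tool_pos: [0.4652, -0.001, 0.1008]
contact_force: [-0.6, -0.3, -2.0]
```

```bash
python3 -m pendant '[[1,[0,0,0.5],[0,0,0]],[1,[0,0,0],[0,0,0]]]'|egrep 'pos|contact';python3 -m pendant '[[1,[0,0,0.5],[0,0,0]],[1,[0,0,0],[0,0,0]]]'|egrep 'pos|contact'
```

```text
tool_pos: [0.4652, -0.001, 0.1005]
contact_force: [-0.5, 0.3, 2.6]
tool_pos: [0.4652, -0.001, 0.0999]
contact_force: [-0.9, 0.4, 3.2]
```

```bash
python3 -m pendant '[[1,[0,0,-0.4],[0,0,0]],[0.1,[0,0,0],[0,0,0]],[-0.2,[0,0,0],[0,0,0]],[-1,[0,0,0],[0,0,0]],[-1,[0,0,0],[0,0,0]],[-1,[0,0,0],[0,0,0]],[-1,[0,0,0],[0,0,0]]]' 5; python3 -m pendant '[[-1,[0,0,-5],[0,0,0]],[-1,[0,0,-15],[0,0,0]],[-1,[0,0,-20],[0,0,0]],[-1,[0,0,-30],[0,0,0]],[-1,[0,0,-30],[0,0,0]],[-1,[20,0,-30],[0,0,0]],[-1,[20,0,-20],[0,0,0]],[-1,[0,0,0],[0,0,0]]]'
cat > z.py <<'E'
from h import *
from plant import cams
ims=[]
for n,o in(("top",t0:=load('top')),("scene",load('scene'))):
    s=cams.snapshot(n); np.save(f"pics/{n}_end.npy",s,allow_pickle=True)
    x0,y0,w,h=(200,160,150,110) if n=="top" else (285,140,150,110)
    ims.append(np.vstack([cv2.resize(k["img"][y0:y0+h,x0:x0+w],(400,293),interpolation=2) for k in(o,s)]))
cv2.imwrite("pics/end.png",np.hstack(ims)[:,:,::-1])
w=snap('w5')
E
python3 z.py
```

```text
clock: 23.78
tool_pos: [0.4652, -0.001, 0.1002]
eef_rot: [0.0, 1.0, 0.0, 0.0]
contact_force: [-0.9, 0.0, 0.8]
opening: 0.99
finger_force: 0.0
clock: 24.78
tool_pos: [0.4247, -0.0012, 0.2514]
eef_rot: [0.0, 1.0, -0.0, 0.001]
contact_force: [0.3, -0.0, 0.3]
opening: 1.002
finger_force: 0.0
```

View pics/end.png

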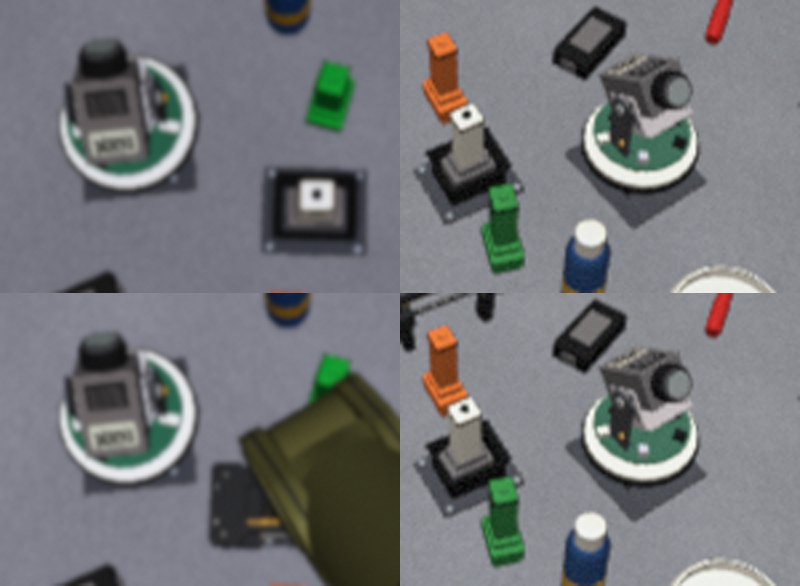

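End comparison (before above, after below): the camera and unit look unmoved, and the reader is upright and home at the same pixels (465,118 → 465,411 less the 293-row offset). The look-alikes are untouched too.

```bash
python3 -c "
from plant import r
print(r.finish_job())"
```

```text
the job is handed in; nothing more can be done
None
```

The label was pressed with the hood about 4–4.5 mm in (estimated from the tool travel and force) and held still for 2.6 s, the reader is back upright in its holder and released, nothing else looks moved in the end pictures, and the job was handed in at about 25 s without a verdict being returned.

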